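Close a flatbed scanner over a board book and start the scan

TASK

Scan the little green board book: with your fingertips slide it across the scanner glass until it is square and flush in the corner with the yellow mark, gently push the lid right down until it is shut without slamming it, then press the round green scan button fully in and let go. Nothing is to be picked up: the book stays flat on the glass, and the other things on the desk stay where they are.

Things in the scene. Friction and masses are not known exactly. Their poses are not given: they have to be found in the camera images.
- scanner: Light grey A4 flatbed scanner with a dark frame, fixed, 360 (its x) x 304 (its y) x 48 mm high. Origin on the desk under its middle, z up. Glass: x -148.5 to 148.5, y -100 to 116 mm, 44 mm above the desk, sunk 4 mm below the frame, whose upright inner edges are the ledges. The lid hinges along the +y side; along the -y side runs the control rail, 62 mm wide, 48 mm above the desk, never covered by the lid.
- glass_corner (a point): Corner of the glass with the small yellow mark beside it (the scanner's -x, -y corner), at glass height, 44 mm above the desk. Axes as the scanner's. The two ledges, 4 mm high, run from here along +x and +y.
- lid (a joint): Lid angle, rad: 0 shut (stop), 1.5 to 1.8 at the start (upright), stop at 1.85. Light grey hollow plate 356 mm (along the hinge) x 234 mm, 22 mm thick. Its friction hinge holds it at any angle; damped, it takes about 3 to 4 N at the free edge when upright, under 2 N when nearly shut. Shut: top 70 mm above the desk, free edge at scanner y = -108 mm, underside 12 mm above the glass, clear of the book.
- lid_edge (a point): Middle (in x) of the lid's free edge, on its outer face (the face that is on top when shut); 238 mm from the hinge axis along the lid and 18 mm to the outside of the plane through that axis. Moves with the lid; x axis along the hinge, -y axis from the hinge to the free edge, z axis out of the outer face.
- lid_hinge (a point): Middle of the lid's hinge axis: 130 mm to +y of the scanner's origin and 52 mm above the desk. The axis runs along the scanner's x. Site turns with the lid, axes as for lid_edge.
- scan_button (a joint): Travel of the scan button in m: 0 out, 0.005 fully in. Spring return; about 1 N starts it, 4 N hold it fully in.
- scan_top (a point): Centre of the top face of the round green scan button, 28 mm in diameter, standing 8 mm out of the control rail (56 mm above the desk). It goes straight down. 28 mm to -y of the shut lid's edge.
- board_book: Small green children's board book with a black and white bear on its cover, rigid, 110 (its x) x 68 (its y) x 9 mm, about 90 g, lying flat on the glass up to 0.3 rad out of square. Origin at the centre of its underside, z up, so its top is 9 mm above the glass. Its -x and -y sides belong against the ledges.
- book_corner (a point): Corner of the book's underside at its -x, -y (55 mm and 34 mm from its centre): it belongs at glass_corner.
- glue_stick: Glue stick standing by the control rail, white with orange cap, diameter 29 mm, 90 mm tall, origin at the centre of its foot. Leave alone.
- stapler: Red and black stapler, 140 x 36 x 48 mm, standing on its base, origin at the centre of its underside. Leave alone.
- tape_roll: Roll of grey tape lying flat, diameter 84 mm, 24 mm high, origin at the centre of its underside. Leave alone.
- mug: Blue mug, diameter 82 mm, 95 mm tall, handle on its +y side, origin at the centre of its foot. Leave alone.
- pen_cup: Black mesh cup with pens, diameter 80 mm, 150 mm tall with the pens, origin at the centre of its foot. Leave alone.
- highlighter: Yellow highlighter lying flat, 120 x 19 x 18 mm, along its x, origin at the middle of its underside. Leave alone.
- scissors: Scissors with red handles lying flat, about 205 x 95 x 10 mm, blades to +x, origin on the desk near the pivot. Leave alone.
Not all that is in view belongs to the job. What is meant by the board_book is not brown, and is the smaller of those in its own colour.

How it is judged:
By the outcome, as a careful person would: the job done as asked, in the order asked, and still so for the second after the job is handed in, with the robot touching nothing.
It also fails if it takes over 72 s, if anything falls off the work surface, if the arm or the gripper's body presses on something with over 40 N, if the wrist force passes 120 N, or if a joint passes its speed limit or range.

ROBOT

A 7-joint arm with a two-finger parallel gripper is mounted at the origin on the work surface. World frame = base frame: x ahead of the robot, y to its left, z up, the work surface at z = 0. Lengths are in m, angles in rad, forces in N, time in s.
With the tool pointing down it reaches from about 0.425 to 0.825 m from the base axis. Payload 3.6 kg.
Tool frame: the origin (TCP) lies on the centre line of the jaws, within the pads' length; the fingertips stand 8 mm ahead of it and the grasp point (between the pads) lies 11 mm behind it; z points along the fingers, y is the direction in which the jaws open and shut (so a half turn about z gives the same grasp; the last joint's range is limited). The gripper opens to 93 mm and grips with 3 to 60 N. Pads are 15 mm wide; open, the fingers measure 128 mm over their backs; the gripper's body (75 mm by 188 mm) begins 65 mm behind the grasp point.
Start: joints at [1.252, 0.615, -0.013, 1.423, 0.008, 1.103, -0.04], TCP at [0.187, -0.622, 0.227] pointing down, gripper open.
Joint ranges: [-3.12, 3.12], [-0.3, 2.06], [-1.34, 1.32], [0.26, 2.42], [-1.36, 4.5], [0.01, 1.98], [-2.84, 2.84]. Speed limits (rad/s): [2.79, 2.79, 3.14, 3.14, 3.14, 3.14, 3.14].

INTERFACE

Orientations are given as a unit quaternion [x, y, z, w].
In Python, from rig import arm, get_image, cut_out gives the robot as it stands.
- The arm moves only by the tool play_rows, never from a script. Its argument "deltas" is one flat list of numbers, 6 for each row, row after row: the shift along the world's x, y, z in cm, then the turn, a rotation vector about the world's x, y, z in rad. A call has 1 to 10 rows; each row is the pose to reach, as a shift and turn from the pose measured when the call began; what a row does not reach only later rows make up. A row lasts 1/12 s, in which the tool goes at most 41.7 mm and 7.16 degrees, less where a joint would pass 70% of its speed; a pose out of reach is approached as far as the arm can. A call with a gripper value outside its range is refused whole. "jaw" is the opening, from 0 (shut) to 1 (fully open), set as the call begins (left out, the last holds). The fingers move at their own pace and stop on an object; the grip force is fixed at half the most. Time passes only in rows, so rows that repeat a pose let the fingers close. It gives the time, the measured TCP pose, the force and the opening at its end, in the units of the state.
- arm.read_state(): the state, without advancing time (a new reading comes with each control period).
- get_image(name): name is "side" or "top"; returns a dict with "image" (400x640x3 uint8, blue, green, red), "mtx" (3x3 intrinsics, pixels), "R" (3x3) and "t" (3): a world point X has camera coordinates R X + t. Camera axes: x right, y down, z forward; pixel columns grow to the right and rows downward; lengths in m; the calibration is good to about 2 mm. A picture is of the moment at which its call begins. There is no depth.
- arm.job_done(): hands the job in, once; it reports no verdict.
Trained networks look in a picture, given as the dict that the camera call returned (one of the last four; its "shot" number tells which), for a name from the list of things; names that differ only in an ending like _2 or _b are one class to them, and where a whole thing is asked for, a point or a joint stands for the part that bears it (a point fixed in the world has none). Each returns a list of dicts, best first, with "score" (0 to 1); they miss things now and then, are a little off and sometimes report something else, mostly with a low value. They report only what shows in the picture. A call takes as long as a camera call. They do not tell look-alikes from the thing itself.
- cut_out(picture, thing): "mask" (400x640 bool, what is visible of it) and "box" ([left, top, width, height] in pixels, round what is visible of it).
The state is a dict: "t": time; "joints": joint angles; "joint_velocities": joint speeds; "joint_torque": joint torques, N m; "tcp_pos": TCP position; "ee_rot": TCP orientation; "wrist_force": force on the tool from outside, world axes, zero at the start; "wrist_torque": the same for the moment, N m; "grip_width": opening from 0.0 (shut) to 1.0 (fully open).
Only numpy, scipy, OpenCV 4.12 (cv2) and the standard library are available. Lean on these libraries where they do the work, as an engineer would, in place of code of your own. Each camera call takes 0.05 s, during which the arm holds its last target. There are 200 camera calls.

## Working session

There is one attempt and no reset: what is moved stays moved. The work goes in short steps, Python scripts to look and compute and a tool call to move; the robot and the scene stay as the last step left them, time stands still between calls to the robot, and variables do not carry over. Pictures are saved under pics/ and viewed, about 8 in all and at most 12, crops included, and the job is handed in when it is done.

Besides the shell and the picture viewer there is one more tool, called as a command line: name --argument value ..., lists and objects as JSON in quotes. play_rows: Moves the arm, as the interface text tells. Its arguments: {"type":"object","properties":{"deltas":{"type":"array"},"jaw":{"type":"number"}},"required":["deltas"]}

```bash
mkdir -p pics; cat > h.py <<'E'
import numpy as np, cv2
from rig import arm, get_image, cut_out
def ray(p,u,v):
    K,R,t=map(np.array,(p["mtx"],p["R"],p["t"])); t=t.ravel()
    d=R.T@np.linalg.inv(K)@np.array([u,v,1.]); return -R.T@t,d
def at(p,u,v,z):
    c,d=ray(p,u,v); return c+d*(z-c[2])/d[2]
def px(p,X):
    K,R,t=map(np.array,(p["mtx"],p["R"],p["t"])); q=K@(R@np.array(X)+t.ravel()); return q[:2]/q[2]
E
python3 - <<'E'
from h import *
a=get_image("top");b=get_image("side")
cv2.imwrite("pics/top.png",a["image"]);cv2.imwrite("pics/side.png",b["image"])
for n,p in(("top",a),("side",b)):
    print(n,ray(p,320,200))
    for th in("scanner","lid","board_book","scan_button"):
        print(th,[(round(d["score"],2),d["box"]) for d in cut_out(p,th)])
print(arm.read_state())
E
```

```text
top (array([ 0.34903942, -0.01348849,  1.18814493]), array([ 0.16272283, -0.0098973 , -0.98678547]))
scanner [(0.85, [226.1, 52.4, 160.0, 184.3])]
lid [(0.73, [449.1, 178.7, 44.0, 53.0]), (0.56, [227.1, 47.9, 58.7, 174.6]), (0.5, [207.2, 174.5, 23.8, 28.3])]
board_book [(0.96, [260.6, 252.1, 32.5, 42.6]), (0.59, [311.3, 158.8, 30.8, 42.6]), (0.55, [330.8, 256.9, 61.3, 53.5])]
scan_button [(0.44, [363.2, 186.4, 9.8, 8.9])]
side (array([ 0.38821375, -0.98078739,  0.74377203]), array([ 0.11792457,  0.81126845, -0.57269212]))
scanner [(0.84, [291.6, 92.7, 153.5, 164.8])]
lid [(0.73, [291.7, 93.4, 139.8, 82.3])]
board_book [(0.71, [207.8, 230.4, 58.9, 52.0]), (0.6, [230.0, 192.4, 39.2, 18.9]), (0.39, [397.0, 240.9, 13.8, 31.3])]
scan_button [(0.67, [334.9, 234.1, 13.1, 10.7])]
{'t': 0.5, 'joints': array([ 1.25251159,  0.6149471 , -0.01259902,  1.42347179,  0.00811034,
        1.10338242, -0.04043863]), 'joint_velocities': array([-5.95173649e-04, -1.00360932e-03,  9.50770227e-05, -1.24651356e-03,
       -1.82538977e-05, -5.20008987e-04, -2.55298682e-03]), 'joint_torque': array([-1.07016385e-03, -4.58392990e+01,  2.08546920e-01, -1.65859598e+01,
       -6.10044273e-02,  1.40191783e-02,  7.89416072e-05]), 'tcp_pos': array([ 0.18698183, -0.62246369,  0.22658577]), 'ee_rot': array([ 9.89375984e-01,  1.45379349e-01, -5.56671105e-07, -8.02439821e-05]), 'wrist_force': array([-0.18450137,  0.004733  , -0.40254951]), 'wrist_torque': array([ 0.00019156,  0.01473766, -0.00197413]), 'grip_width': 1.005384323859004}
```

View pics/top.png

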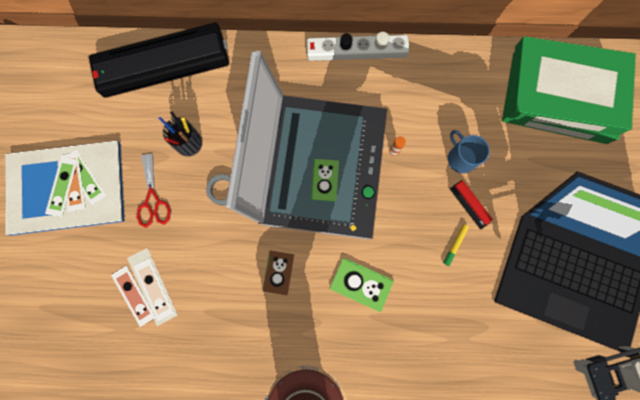

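View pics/side.png

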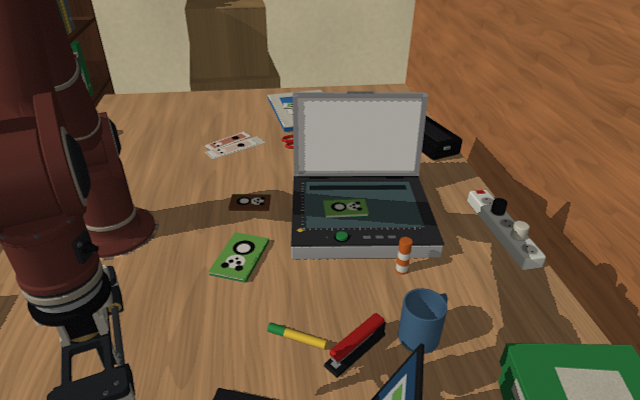

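Candidates, all by their pixels in the top view:
- Brown book at (278,272): excluded by colour.
- Larger green book on the desk at (361,283): excluded as the bigger of the greens.
- Small green book on the glass at (325,180): the smaller green and lying on the glass, so this is the one.

I'll confirm in an enlarged crop.

```bash
python3 - <<'E'
import cv2
a=cv2.imread("pics/top.png")[45:245,215:415]
cv2.imwrite("pics/c1.png",cv2.resize(a,(600*1,600),interpolation=cv2.INTER_CUBIC))
b=cv2.imread("pics/side.png")[165:265,285:445]
cv2.imwrite("pics/c2.png",cv2.resize(b,(800,500),interpolation=cv2.INTER_CUBIC))
E
```

```text
(no output)
```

View pics/c1.png

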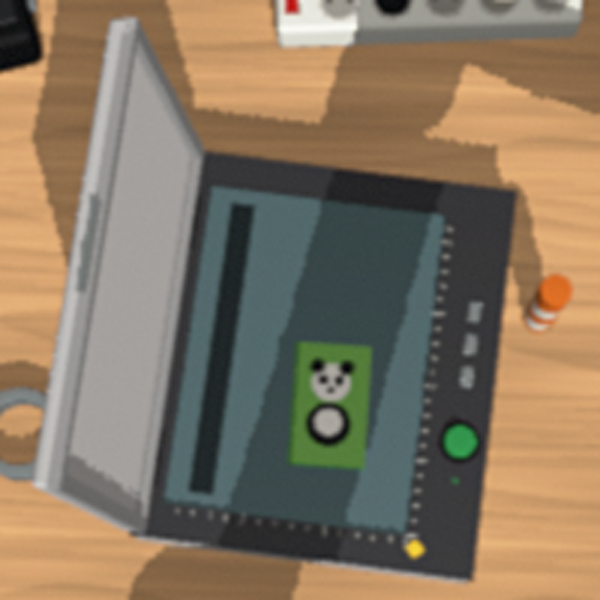

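View pics/c2.png

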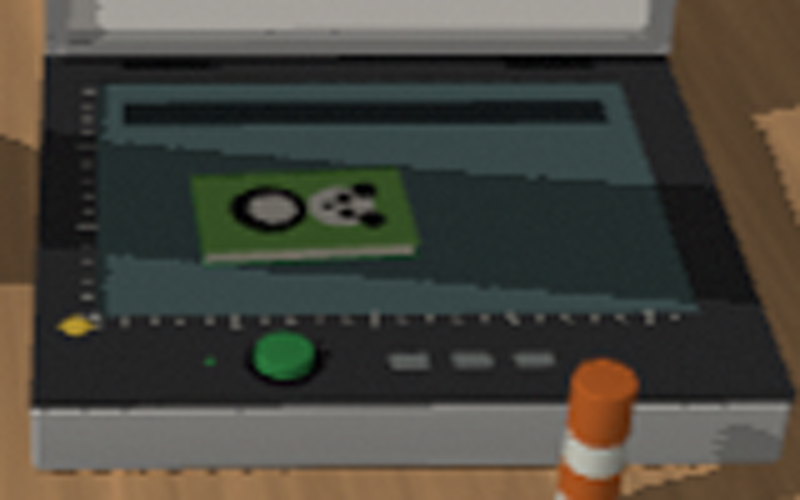

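The crop confirms it: a small green bear book at about (325,180) on the glass, with the yellow mark at about (353,227) and the green button at about (368,192). Next I fit the poses.

```bash
cat >> h.py <<'E'
from scipy.optimize import least_squares
def Tf(q,P):
    c,s=np.cos(q[2]),np.sin(q[2]); P=np.array(P,float)/1000
    return np.stack([q[0]+c*P[:,0]-s*P[:,1],q[1]+s*P[:,0]+c*P[:,1],P[:,2]],1)
def fit(obs,q0):
    # obs: list of (pic, local mm Nx3, pixels Nx2)
    f=lambda q:np.concatenate([(np.array([px(p,X) for X in Tf(q,P)])-uv).ravel() for p,P,uv in obs])
    return least_squares(f,q0,loss="soft_l1")
def un(c,s,o): return (np.array(c,float)+.5)/s-.5+np.array(o)
E
python3 - <<'E'
from h import *
a=get_image("top");b=get_image("side")
ta=un([(516,190),(472,575),(407,530),(443,213),(213,187),(460,441)],3,(215,45))
Pa=[(180,-152,48),(-180,-152,48),(-148.5,-100,46),(148.5,-100,46),(148.5,116,44),(0,0,0)]
tb=un([(33,405),(790,398),(105,318),(698,306),(620,84)],5,(285,165))
Pb=[(-180,-152,48),(180,-152,48),(-148.5,-100,48),(148.5,-100,48),(148.5,116,46)]
r=fit([(a,Pa[:5],ta[:5]),(b,Pb,tb)],[.6,0,0]);print("scanner",r.x,r.fun.round(1))
for o in([(a,Pa[:5],ta[:5])],[(b,Pb,tb)]): print(fit(o,r.x).x)
S=r.x
B=[(55,34,53),(55,-34,53),(-55,-34,53),(-55,34,53)]
ba=un([(298,342),(372,347),(365,467),(290,462)],3,(215,45))
bb=un([(403,168),(416,245),(205,255),(192,178)],5,(285,165))
rb=fit([(a,B,ba),(b,B,bb)],[.6,0,0]);print("book",rb.x,rb.fun.round(1))
for o in([(a,B,ba)],[(b,B,bb)]): print(fit(o,rb.x).x)
c,s=np.cos(S[2]),np.sin(S[2]);R=np.array([[c,s],[-s,c]])
loc=lambda X:(R@(np.array(X)[:2]-S[:2])*1000).round(1)
print("book local",loc(rb.x),"yaw rel",rb.x[2]-S[2],"book_corner",loc(Tf(rb.x,[(-55,-34,0)])[0]))
print("button",loc(at(a,*ta[5],.056)),loc(at(b,*un((285,350),5,(285,165)),.056)))
# lid edge top: outer corners
for u in [(45,487),(110,20),(135,20),(63,490)]:
    pass
for th in np.arange(1.4,1.9,.1):
    yz=lambda l,n:(130-l*np.cos(th)+n*np.sin(th),52+l*np.sin(th)+n*np.cos(th))
    P=[(x,)+yz(238,n) for n in(18,-4) for x in(-178,178)]
    print(round(th,1),[((px(a,X)-(215,45))*3).round() for X in Tf(S,P)])
E
```

```text
scanner [ 0.63573889 -0.02601944 -0.09804966] [-2.4 -0.9 -1.3  1.1  1.8  1.8  1.8  0.3  0.4 -0.   0.2 -2.9  1.4 -3.7
 -0.9  0.4  1.6  1.2 -0.1 -1. ]
[ 0.63692976 -0.02536248 -0.096292  ]
[ 0.63411105 -0.02908689 -0.10086327]
book [ 0.59201839 -0.03781033 -0.04619166] [ 0.1 -0.2  0.8 -0.1  0.5  0.4 -0.2  0.2 -0.8 -0.3  1.1 -0.4 -0.  -0.5
  0.  -0.6]
[ 0.59221474 -0.03702404 -0.03953816]
[ 0.59155678 -0.03978359 -0.05636296]
book local [-42.4 -16. ] yaw rel 0.05185800113909023 book_corner [-95.5 -52.8]
button [ -61.8 -131.5] [ -61.6 -134.5]
1.4 [array([140., 500.]), array([209.,  25.]), array([171., 505.]), array([239.,  31.])]
1.5 [array([106., 496.]), array([177.,  21.]), array([137., 500.]), array([207.,  25.])]
1.6 [array([ 72., 492.]), array([145.,  18.]), array([103., 496.]), array([175.,  21.])]
1.7 [array([ 39., 489.]), array([115.,  17.]), array([ 70., 492.]), array([143.,  18.])]
1.8 [array([  9., 486.]), array([85., 17.]), array([ 37., 488.]), array([112.,  17.])]
```

```bash
cat > fit1.py <<'E'
from h import *
a=get_image("top");b=get_image("side")
ta=un([(516,190),(472,575),(407,530),(443,213),(213,187),(460,441)],3,(215,45))
Pa=[(180,-162,48),(-180,-162,48),(-148.5,-100,46),(148.5,-100,46),(148.5,116,44),(0,0,0)]
tb=un([(33,405),(790,398),(105,318),(698,306),(620,84)],5,(285,165))
Pb=[(-180,-162,48),(180,-162,48),(-148.5,-100,48),(148.5,-100,48),(148.5,116,46)]
r=fit([(a,Pa[:5],ta[:5]),(b,Pb,tb)],[.6,0,0]);print("scanner",r.x,r.fun.round(1))
for o in([(a,Pa[:5],ta[:5])],[(b,Pb,tb)]): print(fit(o,r.x).x)
S=r.x
bk=np.array([.59202,-.03781,-.04619])
c,s=np.cos(S[2]),np.sin(S[2]);R=np.array([[c,s],[-s,c]])
loc=lambda X:(R@(np.array(X)[:2]-S[:2])*1000).round(1)
print("book local",loc(bk),"yaw rel",bk[2]-S[2],"book_corner",loc(Tf(bk,[(-55,-34,0)])[0]))
print("button",loc(at(a,*ta[5],.056)),loc(at(b,*un((285,350),5,(285,165)),.056)))
for th in np.arange(1.5,1.9,.1):
    yz=lambda l,n:(130-l*np.cos(th)+n*np.sin(th),52+l*np.sin(th)+n*np.cos(th))
    P=[(x,)+yz(238,n) for n in(18,-4) for x in(-178,178)]
    print(round(th,1),[((px(a,X)-(215,45))*3).round() for X in Tf(S,P)])
E
python3 fit1.py
```

```text
scanner [ 0.63642692 -0.02244714 -0.10275967] [ 0.2 -0.4  0.8  1.5  0.2  1.6  0.7  0.3 -0.6 -0.4 -0.1 -1.3  2.1 -1.7
 -1.  -0.7  1.3  0.5  0.  -1.6]
[ 0.63791572 -0.02159862 -0.10407868]
[ 0.6347546  -0.02563551 -0.10358529]
book local [-42.6 -19.8] yaw rel 0.0565696652379813 book_corner [-95.6 -56.9]
button [ -61.5 -135.4] [ -61.3 -138.4]
1.5 [array([ 99., 494.]), array([174.,  19.]), array([131., 498.]), array([203.,  24.])]
1.6 [array([ 66., 490.]), array([142.,  16.]), array([ 97., 494.]), array([171.,  19.])]
1.7 [array([ 33., 486.]), array([111.,  15.]), array([ 64., 490.]), array([140.,  17.])]
1.8 [array([  3., 483.]), array([82., 15.]), array([ 31., 486.]), array([109.,  15.])]
```

play_rows --deltas '[2.05, 3.2, 0, 0, 0, 0.059, 4.1, 6.4, 0, 0, 0, 0.118, 6.15, 9.6, 0, 0, 0, 0.177, 8.2, 12.8, 0, 0, 0, 0.236, 10.25, 16, 0, 0, 0, 0.295, 12.3, 19.2, 0, 0, 0, 0.354, 14.35, 22.4, 0, 0, 0, 0.413, 16.4, 25.6, 0, 0, 0, 0.472, 18.45, 28.8, 0, 0, 0, 0.531, 20.5, 32, 0, 0, 0, 0.59]' --jaw 0.45

```text
t: 1.53
tcp_pos: [0.3928, -0.301, 0.2271]
ee_rot: [0.904, 0.428, 0.0, 0.0]
wrist_force: [1.0, -0.5, -0.2]
grip_width: 0.453
```

play_rows --deltas '[2.05, 3.2, 0, 0, 0, 0.058, 4.1, 6.4, 0, 0, 0, 0.117, 6.15, 9.6, -0.5, 0, 0, 0.175, 8.2, 12.8, -1, 0, 0, 0.233, 10.25, 16, -2, 0, 0, 0.291, 12.3, 19.2, -3, 0, 0, 0.35, 14.35, 22.4, -4.5, 0, 0, 0.408, 16.4, 25.6, -6, 0, 0, 0.466, 18.45, 28.8, -7.5, 0, 0, 0.524, 20.5, 32.3, -9, 0, 0, 0.583]'

```text
t: 2.37
tcp_pos: [0.5981, 0.0217, 0.137]
ee_rot: [0.742, 0.67, 0.0, 0.001]
wrist_force: [0.2, -0.6, 0.1]
grip_width: 0.447
```

play_rows --deltas '[0, 0, 0, 0, 0, 0, 0, 0, 0, 0, 0, 0]'

```text
t: 2.53
tcp_pos: [0.5982, 0.0251, 0.1358]
ee_rot: [0.74, 0.672, 0.0, -0.0]
wrist_force: [-0.2, -1.0, -0.2]
grip_width: 0.447
```

```bash
python3 - <<'E'
from h import *
s=arm.read_state();print(s["tcp_pos"],s["ee_rot"],s["wrist_force"])
a=get_image("top");b=get_image("side")
A=cv2.resize(a["image"][95:235,270:410],(420,420),interpolation=cv2.INTER_CUBIC)
B=cv2.resize(b["image"][130:270,285:445],(480,420),interpolation=cv2.INTER_CUBIC)
cv2.imwrite("pics/c3.png",np.hstack([A[:,:320],B]))
E
```

```text
[0.5982069  0.02513322 0.13583302] [ 7.40380438e-01  6.72187892e-01  3.12771741e-04 -3.84275932e-04] [-0.16719288 -0.99739778 -0.20256204]
```

View pics/c3.png

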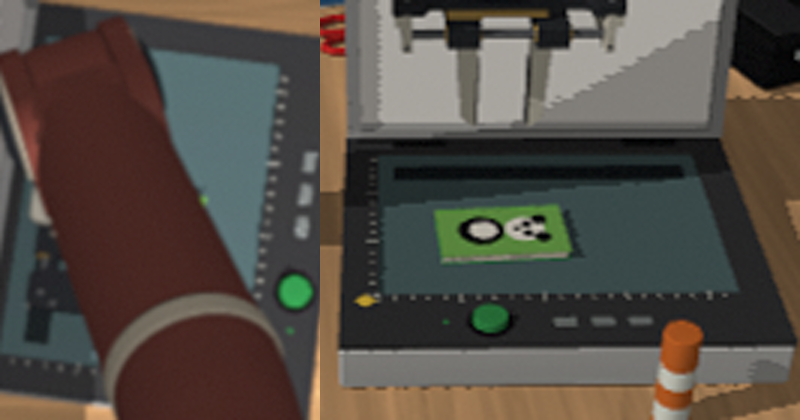

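play_rows --deltas '[0, 0, -2, 0, 0, 0, 0, 0, -4, 0, 0, 0, 0, 0, -6, 0, 0, 0, 0, 0, -7, 0, 0, 0, 0, 0, -7.6, 0, 0, 0, 0, 0, -7.9, 0, 0, 0, 0, 0, -8.1, 0, 0, 0, 0, 0, -8.1, 0, 0, 0]'

```text
t: 3.3
tcp_pos: [0.5985, 0.0201, 0.0567]
ee_rot: [0.743, 0.67, 0.0, 0.002]
wrist_force: [-0.7, 0.1, 0.5]
grip_width: 0.451
```

```bash
cat > side.py <<'E'
import sys
from h import *
s=arm.read_state();print(s["tcp_pos"].round(4),s["ee_rot"].round(4),s["wrist_force"].round(1))
b=get_image("side")
# homography rectification: scanner plane z=53mm (book top), scanner frame, 3 px/mm
S=np.array([.6364,-.0228,-.103])
P=np.array([(-180,-162),(180,-162),(180,130),(-180,130)],float)
uv=np.array([px(b,X) for X in Tf(S,np.c_[P,np.full(4,53)])])
D=np.c_[(P[:,0]+190)*2,(130-P[:,1])*2]
H=cv2.getPerspectiveTransform(uv.astype(np.float32),D.astype(np.float32))
I=cv2.warpPerspective(b["image"],H,(760,590),flags=cv2.INTER_CUBIC)
hsv=cv2.cvtColor(I,cv2.COLOR_BGR2HSV)
m=cv2.inRange(hsv,(35,90,50),(70,255,255)); m[(130+95)*2+20:]=0
m=cv2.morphologyEx(m,cv2.MORPH_CLOSE,np.ones((15,15)));
c=max(cv2.findContours(m,0,2)[0],key=cv2.contourArea)
(cx,cy),(w,h),an=cv2.minAreaRect(c)
bp=cv2.boxPoints(((cx,cy),(w,h),an))
print("book centre local",round(cx/2-190,1),round(130-cy/2,1),"size",w/2,h/2,"ang",an,"corners",(np.c_[bp[:,0]/2-190,130-bp[:,1]/2]).round(1).tolist())
if len(sys.argv)>1: cv2.imwrite(sys.argv[1],np.vstack([I[150:]]))
E
python3 side.py
```

```text
[0.5985 0.0201 0.0567] [7.427e-01 6.696e-01 1.000e-04 1.700e-03] [-0.7  0.1  0.5]
book centre local -43.7 -23.9 size 81.80006408691406 113.04362487792969 ang 86.33221435546875 corners [[-102.80000305175781, 13.300000190734863], [10.100000381469727, 20.600000381469727], [15.300000190734863, -61.099998474121094], [-97.5, -68.30000305175781]]
```

play_rows --deltas '[-0.05, -0.5, -0.15, 0, 0, 0, -0.1, -1.0, -0.15, 0, 0, 0, -0.15, -1.6, -0.15, 0, 0, 0, -0.22, -2.2, -0.15, 0, 0, 0, -0.28, -2.8, -0.15, 0, 0, 0, -0.34, -3.4, -0.15, 0, 0, 0, -0.4, -4.0, -0.15, 0, 0, 0, -0.46, -4.5, -0.15, 0, 0, 0, -0.51, -5.0, -0.15, 0, 0, 0, -0.55, -5.4, -0.15, 0, 0, 0]'

```text
t: 4.18
tcp_pos: [0.5929, -0.0345, 0.0553]
ee_rot: [0.743, 0.669, 0.0, 0.002]
wrist_force: [0.9, 1.0, 0.1]
grip_width: 0.45
```

```bash
python3 side.py pics/r1.png
```

```text
[ 0.5929 -0.0345  0.0553] [7.428e-01 6.695e-01 1.000e-04 1.800e-03] [0.9 1.  0.1]
book centre local -46.2 -65.0 size 79.0 112.5 ang 90.0 corners [[-102.5, -25.5], [10.0, -25.5], [10.0, -104.5], [-102.5, -104.5]]
```

View pics/r1.png

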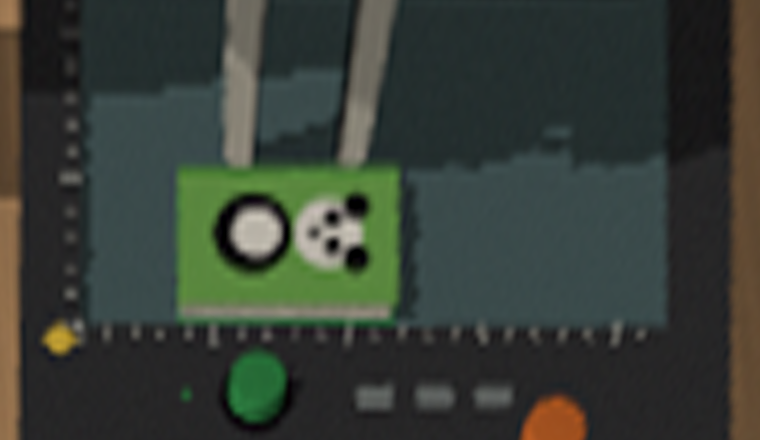

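The rectified view shows the book square, with both fingertips on its far edge and a few mm left to the -y ledge.

play_rows --deltas '[-0.02, -0.2, 0, 0, 0, 0, -0.04, -0.4, 0, 0, 0, 0, -0.06, -0.55, 0, 0, 0, 0, -0.07, -0.7, 0, 0, 0, 0, -0.07, -0.7, 0, 0, 0, 0]'

```text
t: 4.65
tcp_pos: [0.5925, -0.0396, 0.0553]
ee_rot: [0.743, 0.67, 0.001, 0.001]
wrist_force: [0.9, 5.4, -0.7]
grip_width: 0.452
```

play_rows --deltas '[-0.01, -0.1, 0, 0, 0, 0, -0.02, -0.2, 0, 0, 0, 0, -0.02, -0.2, 0, 0, 0, 0]'

```text
t: 4.9
tcp_pos: [0.5925, -0.0396, 0.0553]
ee_rot: [0.743, 0.67, 0.003, 0.0]
wrist_force: [0.6, 5.1, -0.6]
grip_width: 0.449
```

```bash
python3 side.py
```

```text
[ 0.5925 -0.0396  0.0553] [0.7425 0.6698 0.0026 0.    ] [ 0.6  5.1 -0.6]
book centre local -46.0 -68.0 size 73.0 112.0 ang 90.0 corners [[-102.0, -31.5], [10.0, -31.5], [10.0, -104.5], [-102.0, -104.5]]
```

play_rows --deltas '[0.1, 0.8, 0, 0, 0, 0, 0.15, 1.6, 0, 0, 0, 0, 0.2, 2.0, 1.5, 0, 0, 0, 0.2, 2.0, 4, 0, 0, 0, 2.5, 0, 5, 0, 0, 0, 5, -2.5, 5, 0, 0, 0, 7.7, -5.4, 5, 0, 0, 0, 7.7, -5.4, 5, 0, 0, 0]'

```text
t: 5.62
tcp_pos: [0.6733, -0.104, 0.1051]
ee_rot: [0.746, 0.666, 0.001, 0.005]
wrist_force: [-0.4, -2.9, -0.0]
grip_width: 0.452
```

play_rows --deltas '[0, 0, 0, 0, 0, 0, 0, 0, 0, 0, 0, 0, 0, 0, 0, 0, 0, 0, 0, 0, 0, 0, 0, 0]' --jaw 0

```text
t: 5.95
tcp_pos: [0.6726, -0.1026, 0.1051]
ee_rot: [0.745, 0.667, 0.001, 0.004]
wrist_force: [-1.0, 0.5, -0.5]
grip_width: 0.207
```

```bash
python3 side.py; python3 -c "
from h import *
s=arm.read_state();S=[.6364,-.0228];d=s['tcp_pos'][:2]-S;c,n=np.cos(.103),-np.sin(.103);print('tcp local',c*d[0]+n*d[1],-n*d[0]+c*d[1],s['grip_width'])"
```

```text
[ 0.6726 -0.1026  0.1051] [0.7452 0.6668 0.0011 0.0045] [-1.   0.5 -0.5]
book centre local -46.0 -68.5 size 112.21004486083984 70.9735336303711 ang 0.535459041595459 corners [[-102.5, -103.5], [-101.80000305175781, -32.5], [10.399999618530273, -33.599998474121094], [9.699999809265137, -104.5]]
tcp local 0.044351993083922264 -0.07549677594224541 0.1664499063899958
```

play_rows --deltas '[-0.1, 0.5, 0, 0, 0, 0, -0.3, 0.8, -1, 0, 0, 0, -0.33, 0.85, -2.5, 0, 0, 0, -0.33, 0.85, -4, 0, 0, 0, -0.33, 0.85, -4.6, 0, 0, 0, -0.33, 0.85, -4.9, 0, 0, 0, -0.33, 0.85, -5.0, 0, 0, 0, -0.33, 0.85, -5.0, 0, 0, 0]'

```text
t: 6.67
tcp_pos: [0.6697, -0.0936, 0.0554]
ee_rot: [0.745, 0.667, 0.001, 0.005]
wrist_force: [0.3, 0.3, 0.4]
grip_width: 0.005
```

```bash
python3 side.py pics/r2.png; python3 -c "
from h import *
s=arm.read_state();S=[.6364,-.0228];d=s['tcp_pos'][:2]-S;c,n=np.cos(.103),-np.sin(.103);print('tcp local',c*d[0]+n*d[1],-n*d[0]+c*d[1],s['grip_width'])"
```

```text
[ 0.6697 -0.0936  0.0554] [0.745  0.667  0.0015 0.0046] [0.3 0.3 0.4]
book centre local -46.0 -68.0 size 112.53326416015625 70.73017883300781 ang 1.2590452432632446 corners [[-103.0999984741211, -102.0999984741211], [-101.5, -31.399999618530273], [11.0, -33.900001525878906], [9.399999618530273, -104.5999984741211]]
tcp local 0.04067074731644063 -0.06714986597317235 0.002474228204718832
```

View pics/r2.png

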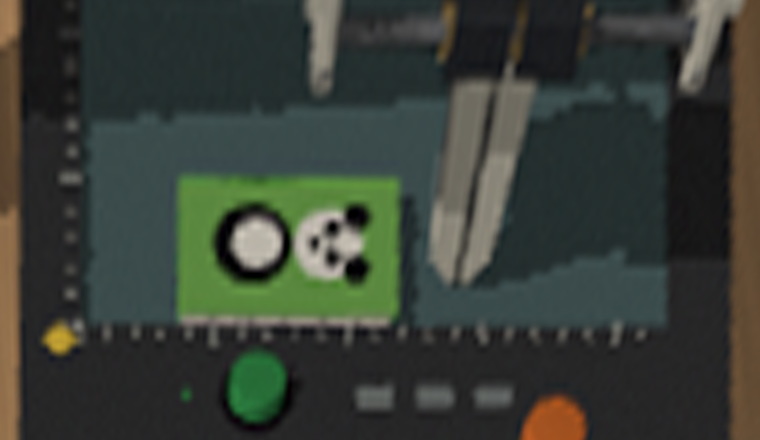

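The book is square and flush on the -y side. The finger backs are chamfered, so I'll turn the tool a quarter turn and push with the flat sides.

play_rows --deltas '[0, 0, 0.3, 0, 0, -0.12, 0, 0, 0.3, 0, 0, -0.24, 0, 0, 0.3, 0, 0, -0.36, 0, 0, 0.3, 0, 0, -0.48, 0, 0, 0.3, 0, 0, -0.6, 0, 0, 0.3, 0, 0, -0.72, 0, 0, 0.3, 0, 0, -0.84, 0, 0, 0.3, 0, 0, -0.96, 0, 0, 0.3, 0, 0, -1.08, 0, 0, 0.3, 0, 0, -1.18]' --jaw 0.15

```text
t: 7.55
tcp_pos: [0.6707, -0.0934, 0.0599]
ee_rot: [0.991, 0.137, -0.0, 0.005]
wrist_force: [1.0, 0.0, -0.4]
grip_width: 0.151
```

```bash
python3 -c "
from h import *
s=arm.read_state();q=s['ee_rot'];print(s['tcp_pos'],q,'dyaw',-.103-np.pi/2-(2*np.arctan2(q[1],q[0])-np.pi/2))"
```

```text
[ 0.67071984 -0.09340439  0.05994779] [ 9.90553723e-01  1.37032127e-01 -2.34513505e-04  5.04611697e-03] dyaw -0.3779328351664455
```

play_rows --deltas '[0, 0, 0, 0, 0, -0.12, 0, 0, 0, 0, 0, -0.24, 0, 0, -0.3, 0, 0, -0.34, 0, 0, -0.48, 0, 0, -0.378, 0, 0, -0.48, 0, 0, -0.378, -0.6, 0.06, -0.48, 0, 0, -0.378, -1.2, 0.12, -0.48, 0, 0, -0.378, -1.8, 0.19, -0.48, 0, 0, -0.378, -2.4, 0.25, -0.48, 0, 0, -0.378, -3.0, 0.31, -0.48, 0, 0, -0.378]'

```text
t: 8.38
tcp_pos: [0.6403, -0.0902, 0.0555]
ee_rot: [0.999, -0.051, -0.001, 0.005]
wrist_force: [1.2, -0.4, 0.2]
grip_width: 0.149
```

```bash
cat > loc.py <<'E'
from h import *
s=arm.read_state();S=[.6364,-.0228];d=s['tcp_pos'][:2]-S;c,n=np.cos(.103),-np.sin(.103);print('tcp local',c*d[0]+n*d[1],-n*d[0]+c*d[1],s['grip_width'])
E
python3 side.py; python3 loc.py
```

```text
[ 0.6403 -0.0902  0.0555] [ 9.987e-01 -5.150e-02 -7.000e-04  4.800e-03] [ 1.2 -0.4  0.2]
book centre local -53.2 -68.8 size 71.5 111.5 ang 90.0 corners [[-109.0, -33.0], [2.5, -33.0], [2.5, -104.5], [-109.0, -104.5]]
tcp local 0.009260374772531478 -0.06672432114943512 0.1543838981412926
```

play_rows --deltas '[-0.5, 0.05, 0, 0, 0, 0, -1.0, 0.1, 0, 0, 0, 0, -1.5, 0.15, 0, 0, 0, 0, -2.0, 0.2, 0, 0, 0, 0, -2.5, 0.25, 0, 0, 0, 0, -2.9, 0.29, 0, 0, 0, 0, -3.2, 0.33, 0, 0, 0, 0, -3.5, 0.36, 0, 0, 0, 0, -3.7, 0.38, 0, 0, 0, 0, -3.7, 0.38, 0, 0, 0, 0]'

```text
t: 9.27
tcp_pos: [0.6011, -0.0863, 0.0553]
ee_rot: [0.999, -0.052, -0.002, 0.005]
wrist_force: [0.2, -0.0, 0.5]
grip_width: 0.151
```

```bash
python3 side.py; python3 loc.py
```

```text
[ 0.6011 -0.0863  0.0553] [ 0.9987 -0.0515 -0.0025  0.0047] [ 0.2 -0.   0.5]
book centre local -93.8 -68.2 size 72.5 111.5 ang 90.0 corners [[-149.5, -32.0], [-38.0, -32.0], [-38.0, -104.5], [-149.5, -104.5]]
tcp local -0.028486379943152423 -0.06685890108844475 0.15290927817539623
```

play_rows --deltas '[-0.1, 0.01, 0, 0, 0, 0, -0.2, 0.02, 0, 0, 0, 0, -0.3, 0.03, 0, 0, 0, 0, -0.4, 0.04, 0, 0, 0, 0, -0.4, 0.04, 0, 0, 0, 0]'

```text
t: 9.73
tcp_pos: [0.5997, -0.0862, 0.0559]
ee_rot: [0.999, -0.052, 0.0, 0.005]
wrist_force: [4.8, -0.7, -0.1]
grip_width: 0.151
```

play_rows --deltas '[-0.2, 0.02, 0, 0, 0, 0, -0.3, 0.03, 0, 0, 0, 0, -0.3, 0.03, 0, 0, 0, 0]'

```text
t: 9.98
tcp_pos: [0.5996, -0.0862, 0.0569]
ee_rot: [0.999, -0.052, 0.004, 0.005]
wrist_force: [6.7, -0.4, 0.4]
grip_width: 0.149
```

```bash
python3 side.py pics/r3.png; python3 loc.py
```

```text
[ 0.5996 -0.0862  0.0569] [ 0.9987 -0.0515  0.0038  0.0052] [ 6.7 -0.4  0.4]
book centre local -95.0 -68.0 size 73.0 112.0 ang 90.0 corners [[-151.0, -31.5], [-39.0, -31.5], [-39.0, -104.5], [-151.0, -104.5]]
tcp local -0.030141665452457247 -0.06685343094153465 0.15018500165161489
```

View pics/r3.png

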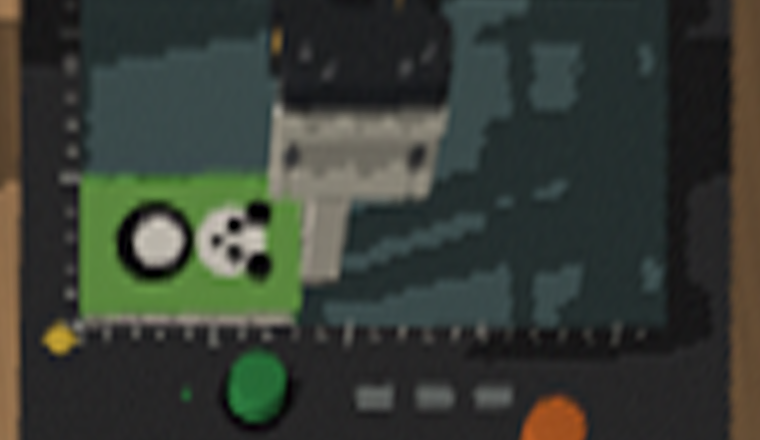

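Book is in the corner: the force reads about 6.7 N with the motion stalled, and the view shows it flush by the yellow mark. Next I back off, rise, and go over behind the lid.

play_rows --deltas '[1, -0.1, 0, 0, 0, 0, 2, -0.2, 0, 0, 0, 0, 3, -0.3, 1, 0, 0, 0, 3, -0.3, 5, 0, 0, 0, 3, -0.3, 9, 0, 0, 0, 3, -0.3, 13, 0, 0, 0, 3, -0.3, 17, 0, 0, 0, 3, -0.3, 21, 0, 0, 0, 3, -0.3, 25, 0, 0, 0, 3, -0.3, 28.5, 0, 0, 0]' --jaw 0

```text
t: 10.87
tcp_pos: [0.6272, -0.0892, 0.3438]
ee_rot: [0.999, -0.052, 0.002, 0.005]
wrist_force: [1.1, 0.0, 0.1]
grip_width: 0.006
```

play_rows --deltas '[0, 0, 0, 0, 0, 0, 0, 0, 0, 0, 0, 0]'

```text
t: 11.03
tcp_pos: [0.6261, -0.0896, 0.3458]
ee_rot: [0.999, -0.052, 0.002, 0.005]
wrist_force: [-0.2, 0.3, -0.1]
grip_width: 0.007
```

```bash
python3 side.py; python3 loc.py
```

```text
[ 0.6261 -0.0896  0.3458] [ 0.9986 -0.0519  0.0019  0.0054] [-0.2  0.3 -0.1]
book centre local -95.0 -68.1 size 112.56556701660156 71.75137329101562 ang 0.58463054895401 corners [[-151.6999969482422, -103.4000015258789], [-150.89999389648438, -31.600000381469727], [-38.400001525878906, -32.79999923706055], [-39.099998474121094, -104.5]]
tcp local -0.00403630075345602 -0.06728468899632498 0.003607122659568344
```

play_rows --deltas '[0, 3.5, 0, 0, 0, 0, 0, 7, 0, 0, 0, 0, 0, 10.5, 0, 0, 0, 0, 0, 14, 0, 0, 0, 0, 0, 17.5, 0, 0, 0, 0, 0, 21, 0, 0, 0, 0, 0, 24.5, 0, 0, 0, 0, 0, 27.5, 0, 0, 0, 0, 0, 29.5, 0, 0, 0, 0, 0, 29.5, 0, 0, 0, 0]'

```text
t: 11.92
tcp_pos: [0.622, 0.2127, 0.339]
ee_rot: [0.999, -0.047, -0.005, 0.004]
wrist_force: [0.1, 1.0, -0.8]
grip_width: 0.006
```

```bash
python3 loc.py; python3 - <<'E'
from h import *
b=get_image("side");a=get_image("top")
s=arm.read_state();print(s["tcp_pos"],s["wrist_force"])
cv2.imwrite("pics/s2.png",np.hstack([b["image"][0:250,250:550],a["image"][0:250,150:450]]))
E
```

```text
tcp local -0.03852758382450075 0.23277857680765232 0.005513910446422262
[0.62398041 0.20550302 0.34032984] [ 0.2693998  -1.70531331 -0.80863789]
```

View pics/s2.png

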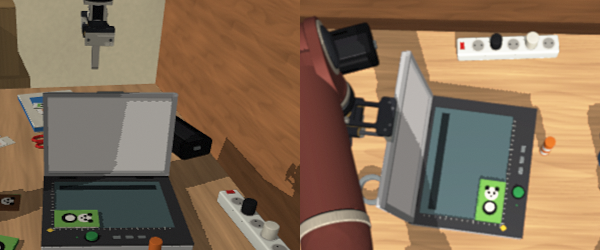

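The gripper hangs above and behind the lid (top view about (375,115)), the lid is still upright, and the book is in its corner. Descending behind the lid.

play_rows --deltas '[0, 0, -2, 0, 0, 0, 0, 0, -4, 0, 0, 0, 0, 0, -5.5, 0, 0, 0, 0, 0, -6.5, 0, 0, 0, 0, 0, -6.5, 0, 0, 0]'

```text
t: 12.43
tcp_pos: [0.6226, 0.2024, 0.272]
ee_rot: [0.999, -0.053, -0.006, 0.009]
wrist_force: [0.5, -0.2, -0.8]
grip_width: 0.005
```

```bash
cat > arc.py <<'E'
import sys
from h import *
# usage: arc.py theta1 theta2 ... -> deltas (cm) from measured pose
S=np.array([.6364,-.0228,-.103]);L=222;r=12
s=arm.read_state();p=s["tcp_pos"];out=[]
for th in map(float,sys.argv[1:]):
    y=130-L*np.cos(th)+(18+r)*np.sin(th); z=52+L*np.sin(th)+(18+r)*np.cos(th)-(r-8)
    out.append(((Tf(S,[(-37,y,z)])[0]-p)*100).round(1))
print(p.round(4),s["wrist_force"].round(1)); print([float(v) for o in out for v in [*o,0,0,0]])
E
python3 arc.py 1.85 1.8 1.75 1.7 1.65 1.6 1.55 1.5 1.45 1.4
```

```text
[0.6226 0.2024 0.272 ] [ 0.5 -0.2 -0.8]
[-0.0, -0.3, -1.9, 0.0, 0.0, 0.0, -0.1, -1.3, -1.5, 0.0, 0.0, 0.0, -0.2, -2.3, -1.1, 0.0, 0.0, 0.0, -0.4, -3.4, -0.8, 0.0, 0.0, 0.0, -0.5, -4.5, -0.5, 0.0, 0.0, 0.0, -0.6, -5.6, -0.3, 0.0, 0.0, 0.0, -0.7, -6.7, -0.1, 0.0, 0.0, 0.0, -0.8, -7.8, -0.0, 0.0, 0.0, 0.0, -0.9, -8.9, -0.0, 0.0, 0.0, 0.0, -1.0, -10.0, -0.0, 0.0, 0.0, 0.0]
```

play_rows --deltas '[-0.1, -1.0, -0.1, 0, 0, 0, -0.2, -2.0, -0.2, 0, 0, 0, -0.3, -2.8, -0.2, 0, 0, 0, -0.4, -3.6, -0.2, 0, 0, 0, -0.5, -4.5, -0.2, 0, 0, 0, -0.6, -5.4, -0.2, 0, 0, 0, -0.7, -6.3, -0.2, 0, 0, 0, -0.8, -7.2, -0.2, 0, 0, 0, -0.8, -8.0, -0.2, 0, 0, 0, -0.9, -8.9, -0.2, 0, 0, 0]'

```text
t: 13.27
tcp_pos: [0.6131, 0.1127, 0.2698]
ee_rot: [0.999, -0.053, -0.007, 0.009]
wrist_force: [0.6, 3.2, 0.2]
grip_width: 0.002
```

```bash
python3 arc.py 1.45 1.4 1.36 1.32 1.28 1.24 1.2 1.16 1.12 1.08 1.04
```

```text
[0.6131 0.1127 0.2698] [0.6 3.2 0.2]
[0.0, 0.1, 0.2, 0.0, 0.0, 0.0, -0.1, -1.0, 0.2, 0.0, 0.0, 0.0, -0.2, -1.9, 0.2, 0.0, 0.0, 0.0, -0.3, -2.8, 0.1, 0.0, 0.0, 0.0, -0.4, -3.7, -0.0, 0.0, 0.0, 0.0, -0.5, -4.6, -0.2, 0.0, 0.0, 0.0, -0.6, -5.5, -0.4, 0.0, 0.0, 0.0, -0.6, -6.3, -0.6, 0.0, 0.0, 0.0, -0.7, -7.2, -0.9, 0.0, 0.0, 0.0, -0.8, -8.0, -1.2, 0.0, 0.0, 0.0, -0.9, -8.8, -1.5, 0.0, 0.0, 0.0]
```

Contact at 3.2 N, as expected; the lid is following.

play_rows --deltas '[-0.1, -1.0, 0.1, 0, 0, 0, -0.2, -1.9, 0.1, 0, 0, 0, -0.3, -2.8, 0.1, 0, 0, 0, -0.4, -3.7, 0, 0, 0, 0, -0.5, -4.6, -0.2, 0, 0, 0, -0.6, -5.5, -0.4, 0, 0, 0, -0.6, -6.3, -0.6, 0, 0, 0, -0.7, -7.2, -0.9, 0, 0, 0, -0.8, -8.0, -1.2, 0, 0, 0, -0.9, -8.8, -1.5, 0, 0, 0]'

```text
t: 14.1
tcp_pos: [0.6042, 0.0236, 0.2545]
ee_rot: [0.999, -0.053, -0.007, 0.009]
wrist_force: [0.9, 2.6, -1.1]
grip_width: 0.005
```

```bash
python3 arc.py 1.04 1.0 .96 .92 .88 .84 .8 .76 .72 .68 .64
```

```text
[0.6042 0.0236 0.2545] [ 0.9  2.6 -1.1]
[-0.0, 0.1, 0.0, 0.0, 0.0, 0.0, -0.1, -0.7, -0.3, 0.0, 0.0, 0.0, -0.2, -1.5, -0.7, 0.0, 0.0, 0.0, -0.3, -2.3, -1.2, 0.0, 0.0, 0.0, -0.3, -3.1, -1.6, 0.0, 0.0, 0.0, -0.4, -3.8, -2.1, 0.0, 0.0, 0.0, -0.5, -4.6, -2.6, 0.0, 0.0, 0.0, -0.6, -5.3, -3.2, 0.0, 0.0, 0.0, -0.6, -6.0, -3.8, 0.0, 0.0, 0.0, -0.7, -6.6, -4.4, 0.0, 0.0, 0.0, -0.8, -7.3, -5.0, 0.0, 0.0, 0.0]
```

play_rows --deltas '[-0.1, -0.8, -0.3, 0, 0, 0, -0.2, -1.5, -0.7, 0, 0, 0, -0.3, -2.3, -1.2, 0, 0, 0, -0.3, -3.1, -1.6, 0, 0, 0, -0.4, -3.8, -2.1, 0, 0, 0, -0.5, -4.6, -2.6, 0, 0, 0, -0.6, -5.3, -3.2, 0, 0, 0, -0.6, -6.0, -3.8, 0, 0, 0, -0.7, -6.6, -4.4, 0, 0, 0, -0.8, -7.3, -5.0, 0, 0, 0]'

```text
t: 14.93
tcp_pos: [0.5962, -0.05, 0.2038]
ee_rot: [0.999, -0.053, -0.007, 0.009]
wrist_force: [0.3, 2.4, 0.8]
grip_width: 0.004
```

```bash
python3 arc.py .64 .6 .56 .52 .48 .44 .4 .36 .32 .28 .25; python3 - <<'E'
from h import *
b=get_image("side");cv2.imwrite("pics/s3.png",b["image"][60:300,200:500])
E
```

```text
[ 0.5962 -0.05    0.2038] [0.3 2.4 0.8]
[0.0, 0.1, 0.1, 0.0, 0.0, 0.0, -0.0, -0.5, -0.6, 0.0, 0.0, 0.0, -0.1, -1.1, -1.2, 0.0, 0.0, 0.0, -0.1, -1.7, -1.9, 0.0, 0.0, 0.0, -0.2, -2.2, -2.7, 0.0, 0.0, 0.0, -0.3, -2.7, -3.4, 0.0, 0.0, 0.0, -0.3, -3.1, -4.2, 0.0, 0.0, 0.0, -0.3, -3.6, -5.0, 0.0, 0.0, 0.0, -0.4, -4.0, -5.8, 0.0, 0.0, 0.0, -0.4, -4.4, -6.6, 0.0, 0.0, 0.0, -0.5, -4.6, -7.2, 0.0, 0.0, 0.0]
```

View pics/s3.png

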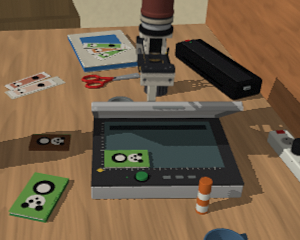

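The lid is about half shut with the fingers on its outer face, and the book is still in place. Continuing slowly.

play_rows --deltas '[0, -0.5, -0.6, 0, 0, 0, -0.1, -1.1, -1.2, 0, 0, 0, -0.1, -1.7, -1.9, 0, 0, 0, -0.2, -2.2, -2.7, 0, 0, 0, -0.3, -2.7, -3.4, 0, 0, 0, -0.3, -3.1, -4.2, 0, 0, 0, -0.3, -3.6, -5.0, 0, 0, 0, -0.4, -4.0, -5.8, 0, 0, 0, -0.4, -4.4, -6.6, 0, 0, 0, -0.5, -4.6, -7.2, 0, 0, 0]'

```text
t: 15.82
tcp_pos: [0.5899, -0.0994, 0.1295]
ee_rot: [0.998, -0.054, -0.008, 0.011]
wrist_force: [0.7, -0.6, 0.9]
grip_width: 0.004
```

```bash
python3 arc.py .25 .22 .19 .16 .13 .11 .09 .07 .05 .04 .02 0
```

```text
[ 0.5899 -0.0994  0.1295] [ 0.7 -0.6  0.9]
[0.2, 0.3, 0.3, 0.0, 0.0, 0.0, 0.1, 0.1, -0.4, 0.0, 0.0, 0.0, 0.1, -0.1, -1.0, 0.0, 0.0, 0.0, 0.1, -0.3, -1.6, 0.0, 0.0, 0.0, 0.1, -0.5, -2.3, 0.0, 0.0, 0.0, 0.1, -0.6, -2.7, 0.0, 0.0, 0.0, 0.1, -0.7, -3.2, 0.0, 0.0, 0.0, 0.0, -0.8, -3.6, 0.0, 0.0, 0.0, 0.0, -0.9, -4.0, 0.0, 0.0, 0.0, 0.0, -1.0, -4.3, 0.0, 0.0, 0.0, 0.0, -1.0, -4.7, 0.0, 0.0, 0.0, 0.0, -1.1, -5.1, 0.0, 0.0, 0.0]
```

play_rows --deltas '[0, 0, -0.6, 0, 0, 0, 0, -0.1, -1.2, 0, 0, 0, 0, -0.2, -1.7, 0, 0, 0, 0, -0.3, -2.2, 0, 0, 0, 0, -0.3, -2.6, 0, 0, 0, 0, -0.4, -3.0, 0, 0, 0, 0, -0.4, -3.4, 0, 0, 0, 0, -0.5, -3.7, 0, 0, 0, 0, -0.5, -4.0, 0, 0, 0, 0, -0.5, -4.3, 0, 0, 0]'

```text
t: 16.65
tcp_pos: [0.5899, -0.1045, 0.0863]
ee_rot: [0.998, -0.054, -0.008, 0.011]
wrist_force: [-0.0, 0.1, 1.5]
grip_width: 0.006
```

play_rows --deltas '[0, 0, -0.2, 0, 0, 0, 0, 0, -0.4, 0, 0, 0, 0, 0, -0.6, 0, 0, 0, 0, 0, -0.7, 0, 0, 0, 0, 0, -0.8, 0, 0, 0, 0, 0, -0.9, 0, 0, 0, 0, 0, -0.9, 0, 0, 0, 0, 0, -0.9, 0, 0, 0]'

```text
t: 17.32
tcp_pos: [0.59, -0.1047, 0.0784]
ee_rot: [0.998, -0.054, -0.008, 0.011]
wrist_force: [-1.3, -0.7, 5.7]
grip_width: 0.007
```

```bash
python3 arc.py 0; python3 loc.py
```

```text
[ 0.59   -0.1047  0.0784] [-1.3 -0.7  5.7]
[0.0, -0.6, -0.0, 0.0, 0.0, 0.0]
tcp local -0.03769481133982752 -0.08618652845221028 0.007059868009728771
```

play_rows --deltas '[0, 0, -0.2, 0, 0, 0, 0, 0, -0.3, 0, 0, 0, 0, 0, -0.3, 0, 0, 0]'

```text
t: 17.57
tcp_pos: [0.5901, -0.1047, 0.0783]
ee_rot: [0.998, -0.054, -0.007, 0.011]
wrist_force: [-4.4, 1.1, 15.6]
grip_width: 0.004
```

play_rows --deltas '[0, 0, 0.5, 0, 0, 0, 0, 0, 1.5, 0, 0, 0, 0, 0, 3, 0, 0, 0, -1.0, -1.7, 3.5, 0, 0, 0, -2.0, -3.4, 3.5, 0, 0, 0, -2.6, -4.5, 3.5, 0, 0, 0, -2.85, -4.9, 3.3, 0, 0, 0, -2.85, -4.9, 3.2, 0, 0, 0, -2.85, -4.9, 3.2, 0, 0, 0]'

```text
t: 18.32
tcp_pos: [0.5616, -0.1527, 0.1097]
ee_rot: [0.998, -0.054, -0.008, 0.01]
wrist_force: [-0.3, -0.4, -0.0]
grip_width: 0.002
```

```bash
python3 loc.py; python3 - <<'E'
from h import *
b=get_image("side");a=get_image("top")
s=arm.read_state();p=s["tcp_pos"];print(p,s["ee_rot"],s["wrist_force"])
S=[.6364,-.0228,-.103]
B=b["image"].copy()
for q in [Tf(S,[(-61.5,-136,56)])[0],p+[0,0,-.008]]:
    print(px(b,q).round(1),px(a,q).round(1))
print([(d["score"],d["box"]) for d in cut_out(b,"scan_button")],[(d["score"],d["box"]) for d in cut_out(a,"scan_button")])
cv2.imwrite("pics/s4.png",cv2.resize(B[150:270,270:450],(720,480),interpolation=cv2.INTER_CUBIC))
E
```

```text
tcp local -0.0610059121555189 -0.13691843625061223 0.0024728972161872707
[ 0.56219745 -0.15194675  0.1098962 ] [ 0.9985015  -0.05328889 -0.00754007  0.00990934] [-0.24815322 -0.5464173  -0.17553339]
[341.4 234. ] [368.4 191.7]
[342.6 218.6] [370.7 188.1]
[(0.45, [335.2, 236.1, 13.4, 7.2])] [(0.7, [161.1, 112.4, 40.1, 42.3])]
```

View pics/s4.png

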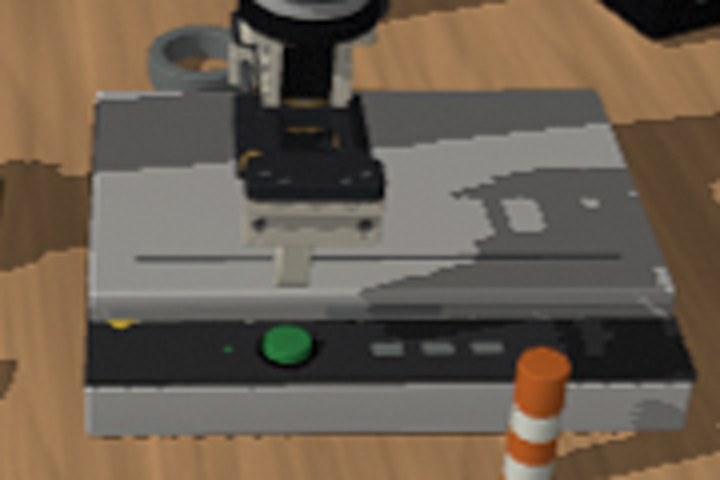

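The lid is shut flat. The fingers hang over the green button at crop (288,343), which matches the model. Pressing now.

play_rows --deltas '[0, -0.1, -1.5, 0, 0, 0, 0, -0.1, -3, 0, 0, 0, 0, -0.1, -4, 0, 0, 0, 0, -0.1, -4.4, 0, 0, 0, 0, -0.1, -4.6, 0, 0, 0, 0, -0.1, -4.8, 0, 0, 0, 0, -0.1, -5.0, 0, 0, 0, 0, -0.1, -5.1, 0, 0, 0, 0, -0.1, -5.1, 0, 0, 0]'

```text
t: 19.27
tcp_pos: [0.5623, -0.1529, 0.0596]
ee_rot: [0.999, -0.053, -0.007, 0.01]
wrist_force: [-1.9, 2.1, 3.3]
grip_width: 0.009
```

play_rows --deltas '[0, 0, -0.1, 0, 0, 0, 0, 0, -0.2, 0, 0, 0, 0, 0, -0.2, 0, 0, 0]'

```text
t: 19.52
tcp_pos: [0.5623, -0.1529, 0.0593]
ee_rot: [0.999, -0.053, -0.007, 0.01]
wrist_force: [-4.0, 2.1, 10.5]
grip_width: 0.005
```

```bash
python3 loc.py
```

```text
tcp local -0.060289639955396525 -0.13704257382875878 0.0053892627808391136
```

The button stalled at z 0.0593 (0.059 expected when fully in) with 10.5 N, so it is fully in. Releasing and moving clear.

play_rows --deltas '[0, 0, 0.4, 0, 0, 0, 0, 0, 1.5, 0, 0, 0, 0, 0, 4, 0, 0, 0, 0, 0, 8, 0, 0, 0, 0, -2, 12, 0, 0, 0, 0, -6, 15, 0, 0, 0, 0, -10, 16, 0, 0, 0, 0, -14, 16, 0, 0, 0, 0, -18, 16, 0, 0, 0, 0, -18, 16, 0, 0, 0]'

```text
t: 20.35
tcp_pos: [0.559, -0.3448, 0.2206]
ee_rot: [0.998, -0.06, -0.007, 0.015]
wrist_force: [-1.0, -1.3, -0.6]
grip_width: 0.004
```

play_rows --deltas '[0, 0, 0, 0, 0, 0, 0, 0, 0, 0, 0, 0, 0, 0, 0, 0, 0, 0]'

```text
t: 20.6
tcp_pos: [0.5592, -0.3439, 0.2206]
ee_rot: [0.998, -0.059, -0.007, 0.015]
wrist_force: [-0.9, 0.4, -1.0]
grip_width: 0.003
```

```bash
python3 - <<'E'
from h import *
a=get_image("top");b=get_image("side");s=arm.read_state();print(s["t"],s["tcp_pos"],s["wrist_force"])
cv2.imwrite("pics/fin.png",np.hstack([cv2.resize(a["image"][40:320,80:520],(440,280)),b["image"][80:360,180:520]]))
E
```

```text
20.7 [ 0.55995599 -0.34238848  0.22063506] [ 0.23422187 -0.21405181 -0.40100955]
```

View pics/fin.png

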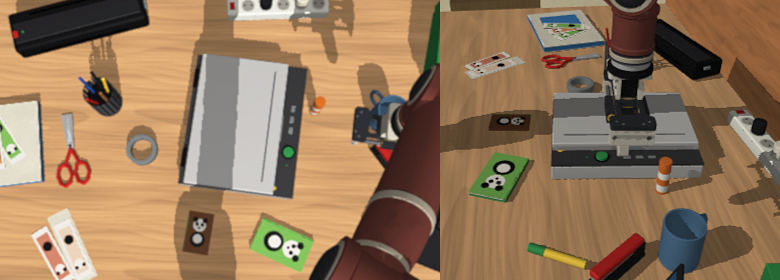

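The lid is shut, the button is out, and everything else is where it was. The gripper hangs free at z = 0.22.

```bash
python3 -c "
from rig import arm
print(arm.job_done())"
```

```text
the job is handed in; nothing more can be done
None
```

The book was slid into the yellow-mark corner, the lid shut and the green button pressed and released, in that order. I handed the job in at about 21 s of the 72 s allowed.

- **Book:** I slid the small green bear book flat across the glass with the fingertips, first against the -y ledge (stalled at about 5 N), then against the -x ledge (stalled at about 7 N). In the last image before the lid closed, it was square and flush by the yellow mark. I could not look at it again once the lid was shut.
- **Lid:** I pushed it down slowly from behind with 1–3 N on the way. It stopped at the expected shut height (fingertip z about 70 mm). I then pressed it briefly to about 16 N, and the images show it shut.
- **Button:** It was pressed until it stalled at 10.5 N, at the expected fully-in height (TCP z 0.0593 m against 0.059 m), then let go.
- **Final check:** The last image shows the lid shut and the other things apparently where they were, though the gripper partly hid the mug and stapler from above. The gripper was clear and touching nothing.

One measurement disagreed. My first fit put the scanner's front edge at y = -152 mm and missed the pictures by up to 4 pixels. Using -162 mm, to match the stated rail width, brought the error down to about 2 pixels or less. The contact heights and ledge stops afterwards agreed with that fit.

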